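Leak test: lay the wooden bar on the seal and draw the piston to its mark

TASK

Test the dark wooden bar on the green leak tester: lay it flat along the tester's narrow rubber-topped rest, centred so that it covers the seal and balances there, and let go of it. Then take the black knob and draw the piston straight along its slanting barrel, without forcing it against the bore, until the whole red band shows; stop before the blue band comes out. Finish while still holding the piston there by the knob, with the bar still lying on the rest and the things around left where they are.

Things in the scene. Friction and masses are not known exactly. Their poses are not given: they have to be found in the camera images.
- bar: dark wooden bar, 34 x 150 x 9 mm, loose, about 0.08 kg. Origin at the centre of its underside; x across its 34 mm width, y along its 150 mm length, z up. It starts flat on the worktop, pointing roughly away from the robot. Pinch it across the 34 mm width.
- tester: leak tester fixed to the worktop: green base 120 (x) x 300 (y) x 12 mm, origin at the centre of its underside, z up, -x side towards the robot. On its +y half stands the narrow rest, on its -y half a slanting brass barrel with the piston in it.
- rest_top (a point): centre of the flat, level top of the rest (black rubber seal), 62 mm above the worktop, at x 0, y +85 mm of the tester; axes as the tester's. The rest is 20 mm wide (tester y) and 104 mm long (tester x), with no lip; the bar's length goes along tester x and overhangs equally at both ends and sides. The 20 mm width goes down to 22 mm above the worktop, a 40 mm wide foot below
- barrel: brass barrel, 43 mm outer diameter, 100 mm long, fixed on the tester, slanting 20 degrees from vertical with its mouth leaning to the tester's -x side (towards the robot). Origin at the centre of its mouth (tester x -15, y -75, z 118 mm); z points out of the bore along its axis, y is the tester's y. Bore 18 mm, 94 mm deep.
- piston: piston, loose in the barrel, 0.16 kg, slides easily and slips back in when let go. Steel rod 16.5 mm thick, 88 mm long, below a flange 32 mm wide, 6 mm thick that rests on the mouth when home. Origin: centre of the flange's underside; z along the rod, out of the barrel. Red band 20 to 34 mm and blue band 50 to 64 mm below the origin: 34 mm of travel shows all the red, at 50 mm the blue begins
- wax_tin: round red and grey tin, 67 mm wide, 37 mm high; bystander. Origin at the centre of its underside
- pad_block: pale rounded wooden sanding block, 72 x 84 x 34 mm; bystander. Origin at the centre of its underside
- cover: chromed sheet cover, 80 x 63 x 15 mm; bystander. Origin at the centre of its underside
- knob (a point): middle of the piston's black cylindrical knob (26 mm diameter, 44 mm long, on top of the flange), on the axis, 28 mm from the piston's origin; axes as the piston's. The knob reaches from 6 to 50 mm above the flange's underside

How it is judged (in metres and radians):
On the way:
1. the bar lies flat, centred and aligned on the rest, let go, with the piston still home (horizontal distance between bar and rest_top below 0.015 m and z of bar in the frame of rest_top between -0.003 and 0.004 m and angle between bar's own z axis and vertical below 0.06 rad and angle between the y axis of bar and the x axis of tester, either way round below 0.2 rad and contact force between each of the arm, the fingers and bar below 0.1 N and z of piston in the frame of barrel below 0.01 m), for 0.3 s.
At the end, for the whole second after the job is handed in: The fingers hold the piston still (over 2 N), 32 to 52 mm out, within 0.07 rad of the bore axis, pressing on the barrel under 30 N; the bar lies flat and let go on the rest, centre within 15 mm of the rest's, length within 0.2 rad of the rest's (z of piston in the frame of barrel between 0.032 and 0.052 m and angle between the z axis of piston and the z axis of barrel, either way round below 0.07 rad and contact force between the fingers and piston above 2 N and contact force between piston and barrel below 30 N and linear speed of piston below 0.01 m/s and horizontal distance between bar and rest_top below 0.015 m and z of bar in the frame of rest_top between -0.003 and 0.004 m and angle between bar's own z axis and vertical below 0.06 rad and angle between the y axis of bar and the x axis of tester, either way round below 0.2 rad and contact force between the fingers and bar below 0.1 N); the arm keeps its last pose, push and grip.
It fails at once if the piston is drawn more than 55 mm out, well past the start of the blue band (z of piston in the frame of barrel above 0.055 m).
It fails at once if while being drawn, the piston is forced against the barrel with more than 40 N (z of piston in the frame of barrel above 0.004 m and contact force between piston and barrel above 40 N).
It fails at once if a bystander is moved more than 30 mm (distance of any of wax_tin, pad_block, cover from where it was at the start of the episode above 0.03 m).
It also fails if it takes over 51 s, if anything falls off the work surface, if the arm or the gripper's body presses on something with over 40 N, if the wrist force passes 120 N, or if a joint passes its speed limit or range.

ROBOT

A 6-joint arm with a two-finger parallel gripper is mounted at the origin on a cart in front of the work surface, level with it; the furniture and walls round the work are solid. World frame = base frame: x ahead of the robot, y to its left, z up, the work surface at z = 0. Lengths are in mm, angles in rad, forces in N, time in s.
With the tool pointing down it reaches from about 350 to 975 mm from the base axis. Payload 7.1 kg.
Tool frame: the origin (TCP) lies at the centre of the arm's flange, where the gripper is bolted on; the fingertips stand 182 mm ahead of it and the grasp point (between the pads) lies 163 mm ahead of it; z points along the fingers, y is the line along which they close (so a half turn about z gives the same grasp; the last joint's range is limited). The gripper opens to 88 mm and grips with 3 to 60 N. Pads are 20 mm wide; open, the fingers measure 115 mm over their backs; the gripper's body (75 mm by 178 mm) begins 61 mm behind the grasp point.
Start: joints at [1.153, 0.423, 1.63, -0, 1.089, -0.019], TCP at [242.664, 575.952, 404.675] pointing down, gripper open.
Joint ranges: [-3, 3], [-0.9, 2.11], [0.09, 2.58], [-1.31, 4.45], [0.11, 2.69], [-2.54, 2.54]. Speed limits (rad/s): [2.39, 2.39, 3.01, 3.14, 3.14, 3.14].

INTERFACE

Orientations are given as a rotation vector (axis times angle).
In Python, from workcell import readout, get_image, ctrl gives the robot as it stands.
- The arm moves only by the tool step_arm, never from a script. Its argument "targets" is a list that holds one entry, the list of rows, each a list of 7 numbers: the shift along the world's x, y, z as a fraction of full scale, then the turn, a rotation vector about the world's x, y, z as a fraction of full scale, then the opening, from 0 (shut) to 1 (fully open). In form: [[[dx, dy, dz, wx, wy, wz, claw], ...]]. A call has exactly 5 rows; each row shifts and turns the commanded pose from where the row before left it; what a row does not reach is not made up. Full scale, the value 1, is 0.05 m for a shift and 4 degrees for a turn. A row lasts 1/8 s, in which the tool goes at most 62.5 mm and 10.7 degrees, less where a joint would pass 70% of its speed; a pose out of reach is approached as far as the arm can. A call with a number of a shift or a turn outside -1 to 1 is refused whole. A call with a gripper value outside its range is refused whole. The fingers move at their own pace and stop on an object; the grip force is fixed at half the most. Time passes only in rows, so rows that do not move let the fingers close, or fill a call up. It gives the time, the measured TCP pose, the force, the opening and the grip force at its end, in the units of the state.
- readout.get_obs(): the state, without advancing time (a new reading comes with each control period).
- get_image(name): name is "scene" or "top" or "wrist"; returns a dict with "pixels" (384x512x3 uint8, red, green, blue), "intrinsics" (3x3 intrinsics, pixels), "extrinsics" (4x4, takes a point from world to camera coordinates). Camera axes: x right, y down, z forward; pixel columns grow to the right and rows downward; lengths in mm; the calibration is good to about 2 mm. A picture is of the moment at which its call begins. There is no depth.
- ctrl.close_job(): hands the job in; it is judged then, once.
The state is a dict: "t": time; "qpos": joint angles; "qvel": joint speeds; "joint_torque": joint torques, N m; "ee_pos": TCP position; "orientation": TCP orientation; "ft_force": force on the tool from outside, world axes, zero at the start; "moment": the same for the moment, N m; "width": finger opening in mm; "grasp_force": force on a finger pad.
Only numpy, scipy, OpenCV 4.12 (cv2) and the standard library are available. Lean on these libraries where they do the work, as an engineer would, in place of code of your own. Each camera call takes 0.05 s, during which the arm holds its last target. There are 200 camera calls.

## Working session

There is one attempt and no reset: what is moved stays moved. The work goes in short steps, Python scripts to look and compute and a tool call to move; the robot and the scene stay as the last step left them, time stands still between calls to the robot, and variables do not carry over. Pictures are saved under pics/ and viewed, at most 10 in all, crops included, and the job is handed in when it is done.

Besides the shell and the picture viewer there is one more tool, called after "Request:" by a JSON object that holds its "op" and its "data". step_arm: Moves the arm, as the interface text tells. Shift numbers are shares of 0.05 m and turn numbers shares of 4 degrees, none past 1 either way. Its arguments: {"type":"object","properties":{"targets":{"type":"array"}},"required":["targets"]}

```bash
mkdir -p pics; python3 - <<'E'
from workcell import readout,get_image,ctrl
import cv2,numpy as np,pickle
d={}
for n in("scene","top"):
    g=get_image(n);d[n]=g;cv2.imwrite(f"pics/{n}0.png",g["pixels"][:,:,::-1]);print(n,np.round(g["intrinsics"],1).tolist(),np.round(g["extrinsics"],3).tolist())
pickle.dump(d,open("im0.pkl","wb"))
o=readout.get_obs();print({k:np.round(v,3).tolist() for k,v in o.items()})
E
```

```text
scene [[452.3, 0.0, 253.2], [0.0, 452.3, 191.8], [0.0, 0.0, 1.0]] [[0.818, -0.575, 0.01, -501.992], [-0.431, -0.626, -0.65, 273.925], [0.38, 0.528, -0.76, 1026.76], [0.0, 0.0, 0.0, 1.0]]
top [[385.4, 0.0, 256.4], [0.0, 385.4, 186.2], [0.0, 0.0, 1.0]] [[-0.015, -0.999, -0.028, -27.27], [-0.997, 0.017, -0.08, 574.31], [0.08, 0.027, -0.996, 1158.957], [0.0, 0.0, 0.0, 1.0]]
{'t': 0.1, 'qpos': [1.153, 0.424, 1.631, -0.0, 1.089, -0.019], 'qvel': [0.0, -0.001, -0.003, 0.0, -0.0, -0.0], 'joint_torque': [0.0, -54.561, -27.432, 0.065, 0.019, -0.0], 'ee_pos': [242.56, 575.734, 403.993], 'orientation': [-0.622, -3.079, 0.002], 'ft_force': [0.194, -1.139, -0.129], 'moment': [-0.014, -0.041, -0.019], 'grasp_force': 0.0, 'width': 88.145}
```

View pics/top0.png

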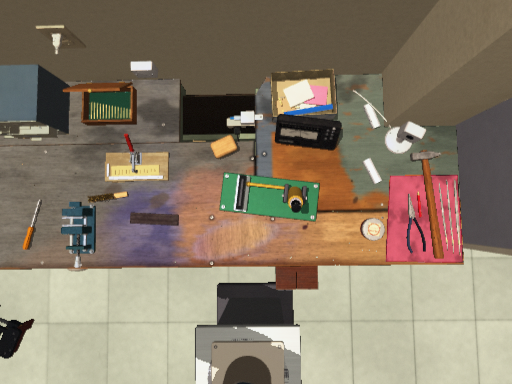

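View pics/scene0.png

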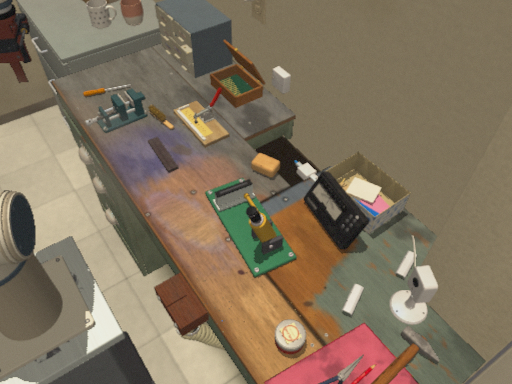

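The top view shows the bar at about (154,219), lying along world y. The tester is at about (270,197), with its rest at (240,193) and its knob at (297,205). In the scene view the bar is at (162,154) and the knob at (254,214).

```bash
cat > h.py <<'E'
import numpy as np,cv2,pickle
def plane(g,uv,z):
    K,E=np.array(g["intrinsics"]),np.array(g["extrinsics"]);R,t=E[:3,:3],E[:3,3]
    c=-R.T@t; d=(R.T@np.linalg.inv(K)@np.c_[uv,np.ones(len(uv))].T).T
    return (c+d*((z-c[2])/d[:,2])[:,None])[:,:2]
def proj(g,P):
    K,E=np.array(g["intrinsics"]),np.array(g["extrinsics"]);p=(E[:3,:3]@np.atleast_2d(P).T).T+E[:3,3];p=p@K.T;return p[:,:2]/p[:,2:]
def blob(m,seed):
    n,l,s,c=cv2.connectedComponentsWithStats(m.astype(np.uint8));
    ys,xs=np.nonzero(l);i=np.argmin((xs-seed[0])**2+(ys-seed[1])**2);return l==l[ys[i],xs[i]]
def rect(g,m,z):
    ys,xs=np.nonzero(m);w=plane(g,np.c_[xs,ys],z).astype(np.float32);return cv2.minAreaRect(w)
E
python3 - <<'E'
from h import *
d=pickle.load(open("im0.pkl","rb"))
for n,sb,st in(("top",(154,219),(270,197)),("scene",(162,154),(240,230))):
    g=d[n];p=g["pixels"].astype(int);r,gg,b=p[...,0],p[...,1],p[...,2]
    E=np.array(g["extrinsics"]);print(n,"cam",-E[:3,:3].T@E[:3,3], "barpix",p[sb[1],sb[0]],p[sb[1]+12,sb[0]])
    green=(gg>r+30)&(gg>b+15); k=cv2.morphologyEx(green.astype(np.uint8),cv2.MORPH_CLOSE,np.ones((5,5)))
    print("tester",rect(g,blob(k,st),12))
    dark=p.sum(2)<(p[sb[1],sb[0]].sum()+p[sb[1]+12,sb[0]].sum())/2
    m=blob(dark,sb);print("bar",m.sum(),rect(g,m,9))
g=d["top"]["pixels"];s=d["scene"]["pixels"]
a=cv2.resize(g[160:235,120:330],None,fx=3.8,fy=3.8,interpolation=cv2.INTER_CUBIC);b=cv2.resize(s[130:280,140:300],None,fx=2,fy=2,interpolation=cv2.INTER_CUBIC)
H=np.zeros((600,800,3),np.uint8);H[:a.shape[0],:a.shape[1]]=a[:,:800];H[290:290+b.shape[0],:b.shape[1]]=b
cv2.imwrite("pics/c1.png",H[...,::-1])
E
```

```text
top cam [ 478.75666764  -68.2168285  1199.956103  ] barpix [68 50 48] [ 98  86 119]
tester ((538.8231811523438, -107.80592346191406), (229.70687866210938, 118.2627182006836), 82.61454010009766)
bar 530 ((479.6080322265625, 283.4565124511719), (152.42039489746094, 34.68243408203125), 85.66123962402344)
scene cam [ 139.10253624 -658.73595515  963.31915557] barpix [77 65 59] [102  95 117]
tester ((540.8626708984375, -77.77485656738281), (298.53741455078125, 116.81369018554688), 82.79463958740234)
bar 436 ((478.3279724121094, 279.8922424316406), (157.00631713867188, 35.84370422363281), 86.35700225830078)
```

View pics/c1.png

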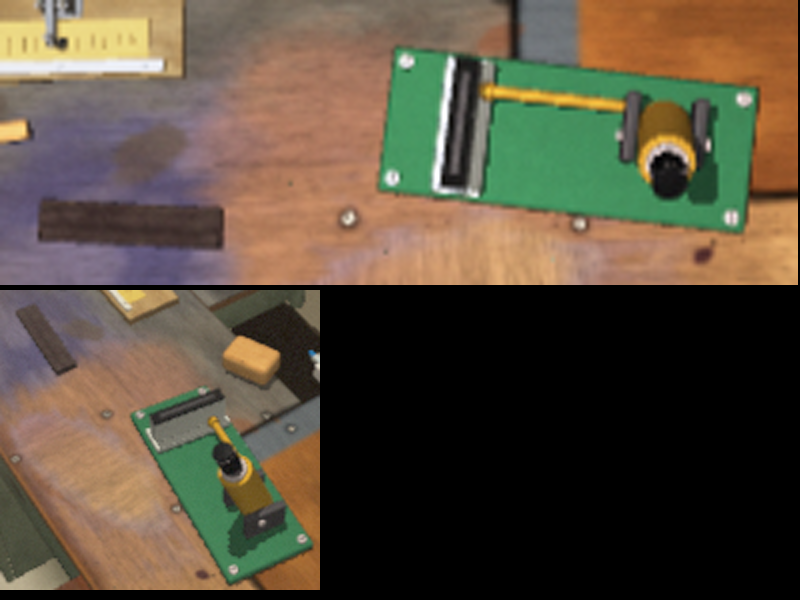

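The crop shows the base corners near crop pixels (395,47), (758,88), (745,233) and (380,188). The rest's rubber top runs from (463,58) to (455,185), and the knob is at about (668,178). The bar's length runs along world y.

```bash
python3 - <<'E'
from h import *
from scipy.spatial.transform import Rotation as Ro
d=pickle.load(open("im0.pkl","rb"))
g=d["top"];p=g["pixels"].astype(int);r,gg,b=p[...,0],p[...,1],p[...,2]
m=(gg>r+30)&(gg>b+15);m[:165]=0;m[225:]=0;m[:,:215]=0;m[:,325:]=0
print("top",rect(g,m,12))
c=lambda q:np.array(q)/3.8+np.array([120,160])-.4
print("corners",plane(g,c([(395,47),(758,88),(745,233),(380,188)]),12).round(1).tolist())
print("rest ends",plane(g,c([(463,58),(455,185)]),62).round(1).tolist())
a=np.deg2rad(-7.3);T=np.array([540,-77.8,0]);R=Ro.from_euler("z",a).as_matrix()
ax=R@[-np.sin(.349),0,np.cos(.349)];M=T+R@[-15,-75,118]
print("axis",ax,"mouth",M,"knob",M+28*ax,"rest",T+R@[0,85,62])
print("knobtop pix",proj(g,M+50*ax),"seen",c([(668,185)]),"scene",proj(d["scene"],np.array([M+50*ax,T+R@[0,85,62],T+R@[52,85,62],T+R@[-52,85,62],M+28*ax])).round(1).tolist())
print("top rest",proj(g,np.array([T+R@[52,85,62],T+R@[-52,85,62]])),"seen",c([(463,58),(455,185)]))
E
```

```text
top ((543.1693725585938, -74.42411804199219), (297.2271728515625, 118.1843490600586), 82.44048309326172)
corners [[620.8, 65.4], [582.1, -229.5], [465.1, -215.8], [505.8, 78.6]]
rest ends [[605.2, 6.5], [506.1, 13.9]]
axis [-0.3391865   0.04345079  0.93971514] mouth [ 515.59173772 -150.28611407  118.        ] knob [ 506.09451568 -149.06949186  144.31202395] rest [550.80049173   6.51102762  62.        ]
knobtop pix [[297.06216952 209.2665933 ]] seen [[295.38947368 208.28421053]] scene [[250.0, 211.6], [232.5, 188.7], [250.0, 182.0], [214.6, 195.7], [252.8, 216.0]]
top rest [[243.67782493 175.78207969]
 [239.62742232 210.61288852]] seen [[241.44210526 174.86315789]
 [239.33684211 208.28421053]]
```

Request:
{"op": "step_arm", "data": {"targets": [[[0.8,-1,-0.1,0,0,-1,1],[0.8,-1,-0.1,0,0,-1,1],[0.8,-1,-0.1,0,0,-1,1],[0.8,-1,-0.1,0,0,-1,1],[0.8,-1,-0.1,0,0,-1,1]]]}}

```text
t: 0.72
ee_pos: [438.2, 331.0, 380.1]
orientation: [-1.151, -2.923, 0.0]
ft_force: [0.2, 1.1, -0.6]
width: 88.0
grasp_force: 0.0
```

Request:
{"op": "step_arm", "data": {"targets": [[[0.2,-0.2,-0.2,0,0,-1,1],[0.2,-0.2,-0.2,0,0,-1,1],[0.2,-0.2,-0.2,0,0,-1,1],[0.2,-0.2,-0.2,0,0,-1,1],[0.0,-0.2,-0.2,0,0,-1,1]]]}}

```text
t: 1.35
ee_pos: [477.8, 282.2, 329.7]
orientation: [-1.642, -2.678, 0.0]
ft_force: [0.6, 0.8, -0.4]
width: 87.8
grasp_force: 0.0
```

Request:
{"op": "step_arm", "data": {"targets": [[[0,0,-0.2,0,0,-1,1],[0,0,-0.2,0,0,-1,1],[0,0,-0.2,0,0,-1,1],[0,0,-0.2,0,0,-1,1],[0,0,0,0,0,-1,1]]]}}

```text
t: 1.98
ee_pos: [476.9, 282.4, 289.2]
orientation: [-2.081, -2.353, 0.003]
ft_force: [-0.6, 0.3, 0.8]
width: 88.0
grasp_force: 0.0
```

Request:
{"op": "step_arm", "data": {"targets": [[[0,0,0,0,0,-0.8,1],[0,0,0,0,0,-1,1],[0,0,0,0,0,-1,1],[0,0,0,0,0,0,1],[0,0,0,0,0,0,1]]]}}

```text
t: 2.6
ee_pos: [477.2, 282.6, 290.2]
orientation: [-2.297, -2.143, 0.001]
ft_force: [0.2, -0.4, -0.4]
width: 88.5
grasp_force: 0.0
```

```bash
python3 - <<'E'
from workcell import readout,get_image
from h import *
g=get_image("wrist");pickle.dump(g,open("w1.pkl","wb"));cv2.imwrite("pics/w1.png",g["pixels"][...,::-1])
print(readout.get_obs()["ee_pos"],readout.get_obs()["orientation"]);print(np.round(g["intrinsics"],1).tolist(),np.round(g["extrinsics"],3).tolist())
print(proj(g,np.array([[479,282,9],[479,282,0]])))
E
```

```text
[477.24530113 282.64804231 290.23843844] [-2.29731337e+00 -2.14280276e+00  3.42821815e-04]
[[340.9, 0.0, 253.7], [0.0, 340.9, 198.3], [0.0, 0.0, 1.0]] [[0.998, -0.069, -0.001, -456.758], [-0.066, -0.96, 0.271, 299.705], [-0.02, -0.271, -0.963, 365.606], [0.0, 0.0, 0.0, 1.0]]
[[255.91581623 198.05647224]
 [255.8613587  195.08851712]]
```

View pics/w1.png

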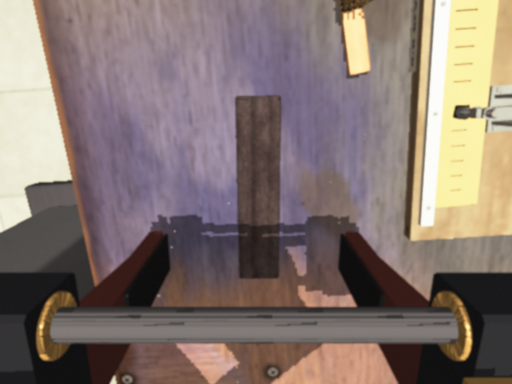

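The wrist view shows the bar with its far end at v≈96 (u 236–281) and its near end at v≈278 (u 239–279). It sits between the fingers and nearly square to them.

```bash
python3 - <<'E'
from h import *
g=pickle.load(open("w1.pkl","rb"))
w=plane(g,np.array([(236,96),(281,96),(279,276),(239,276)]),9);print(w,w.mean(0));a=w[:2].mean(0)-w[2:].mean(0);print(np.linalg.norm(a),np.degrees(np.arctan2(a[1],a[0])))
E
```

```text
[[469.63067491 360.60175274]
 [502.56383143 358.33381909]
 [493.9709286  211.97586669]
 [460.04020296 214.28995826]] [481.55140948 286.30034919]
146.6170316358541 86.44482140026983
```

Request:
{"op": "step_arm", "data": {"targets": [[[0.06,0.02,-0.5,0,0,0,1],[0,0,-0.6,0,0,0,1],[0,0,-0.6,0,0,0,1],[0,0,-0.3,0,0,0,1],[0,0,-0.1,0,0,0,1]]]}}

```text
t: 3.28
ee_pos: [480.2, 283.6, 184.7]
orientation: [-2.298, -2.142, 0.002]
ft_force: [0.2, 0.5, 1.3]
width: 87.7
grasp_force: 0.0
```

Request:
{"op": "step_arm", "data": {"targets": [[[0,0,0,0,0,0,0],[0,0,0,0,0,0,0],[0,0,0,0,0,0,0],[0,0,0,0,0,0,0],[0,0,0,0,0,0,0]]]}}

```text
t: 3.9
ee_pos: [480.3, 283.7, 185.5]
orientation: [2.298, 2.142, 0.0]
ft_force: [0.8, 0.2, 0.7]
width: 41.3
grasp_force: 0.0
```

Request:
{"op": "step_arm", "data": {"targets": [[[0,0,0,0,0,0,0],[0,0,0,0,0,0,0],[0,0,0,0,0,0,0],[0,0,0.2,0,0,0,0],[0,0,0.5,0,0,0,0]]]}}

```text
t: 4.53
ee_pos: [479.8, 283.4, 220.1]
orientation: [-2.298, -2.141, 0.004]
ft_force: [-0.2, -1.4, -1.0]
width: 33.5
grasp_force: 30.0
```

Request:
{"op": "step_arm", "data": {"targets": [[[0,0,0.4,0,0,1,0],[0,0,0.4,0,0,1,0],[0,-0.1,0.4,0,0,1,0],[0.06,-0.3,0.4,0,0,1,0],[0.06,-0.3,0,0,0,1,0]]]}}

```text
t: 5.15
ee_pos: [486.7, 248.6, 302.4]
orientation: [1.887, 2.51, 0.005]
ft_force: [0.2, -0.2, -2.2]
width: 33.7
grasp_force: 30.0
```

Request:
{"op": "step_arm", "data": {"targets": [[[0.08,-0.3,0,0,0,1,0],[0.08,-0.3,0,0,0,1,0],[0.08,-0.3,0,0,0,1,0],[0.08,-0.3,0,0,0,1,0],[0.08,-0.3,0,0,0,1,0]]]}}

```text
t: 5.78
ee_pos: [506.3, 173.1, 300.8]
orientation: [1.424, 2.8, 0.0]
ft_force: [-0.0, -0.6, -0.9]
width: 33.4
grasp_force: 30.0
```

Request:
{"op": "step_arm", "data": {"targets": [[[0.08,-0.3,0,0,0,1,0],[0.08,-0.3,0,0,0,1,0],[0.08,-0.3,0,0,0,1,0],[0.08,-0.3,0,0,0,1,0],[0.08,-0.3,0,0,0,1,0]]]}}

```text
t: 6.4
ee_pos: [526.3, 98.2, 300.8]
orientation: [0.916, 3.005, 0.0]
ft_force: [-0.3, 0.1, -0.3]
width: 33.9
grasp_force: 30.0
```

Request:
{"op": "step_arm", "data": {"targets": [[[0.08,-0.3,0,0,0,1,0],[0.08,-0.3,0,0,0,1,0],[0.08,-0.3,0,0,0,1,0],[0.08,-0.3,0,0,0,1,0],[0.08,-0.3,0,0,0,1,0]]]}}

```text
t: 7.02
ee_pos: [546.2, 23.2, 300.8]
orientation: [0.381, 3.118, 0.0]
ft_force: [0.9, -0.1, -0.8]
width: 33.6
grasp_force: 30.0
```

Request:
{"op": "step_arm", "data": {"targets": [[[0,0,0,0,0,1,0],[0,0,0,0,0,0.65,0],[0,0,0,0,0,0,0],[0,0,0,0,0,0,0],[0,0,0,0,0,0,0]]]}}

```text
t: 7.65
ee_pos: [546.2, 23.7, 300.4]
orientation: [0.205, 3.135, 0.0]
ft_force: [0.2, -0.4, -0.7]
width: 33.9
grasp_force: 30.0
```

```bash
python3 - <<'E'
from workcell import readout,get_image
from h import *
g=get_image("wrist");pickle.dump(g,open("w2.pkl","wb"));t=get_image("top");pickle.dump(t,open("t2.pkl","wb"))
H=np.zeros((600,512,3),np.uint8);H[:384]=g["pixels"];H[384:]=cv2.resize(t["pixels"][150:240,200:330],(312,216),interpolation=2).copy() if 0 else cv2.resize(t["pixels"][160:238,150:335],(512,216),interpolation=2)
cv2.imwrite("pics/w2.png",H[...,::-1])
o=readout.get_obs();print(o["ee_pos"],o["orientation"],o["width"])
from scipy.spatial.transform import Rotation as Ro
R=Ro.from_rotvec(o["orientation"]).as_matrix();b=o["ee_pos"]+R@[0,0,182]
print(R.round(3).tolist());x=R[:,0];y=R[:,1]
print("bar corners exp wrist",proj(g,np.array([b+s*75*x+q*17*y+[0,0,7] for s in(-1,1) for q in(-1,1)])).round(0).tolist())
a=np.deg2rad(-7.4);Z=Ro.from_euler("z",a).as_matrix();T=np.array([542.3,-75.8,0])
print("rest corners exp wrist",proj(g,np.array([T+Z@[s*52,85+q*10,62] for s in(-1,1) for q in(-1,1)])).round(0).tolist())
print("base corners",proj(g,np.array([T+Z@[s*60,q*150,12] for s in(-1,1) for q in(-1,1)])).round(0).tolist())
E
```

```text
[546.25990734  23.7131056  300.3757886 ] [-2.04420478e-01 -3.13491979e+00 -2.02082763e-05] 33.46694181998042
[[-0.992, 0.13, -0.0], [0.13, 0.992, 0.0], [0.0, 0.0, -1.0]]
bar corners exp wrist [[225.0, 381.0], [286.0, 381.0], [217.0, 99.0], [295.0, 99.0]]
rest corners exp wrist [[218.0, 152.0], [249.0, 152.0], [222.0, 296.0], [250.0, 296.0]]
base corners [[-66.0, 133.0], [321.0, 133.0], [-31.0, 273.0], [314.0, 273.0]]
```

View pics/w2.png

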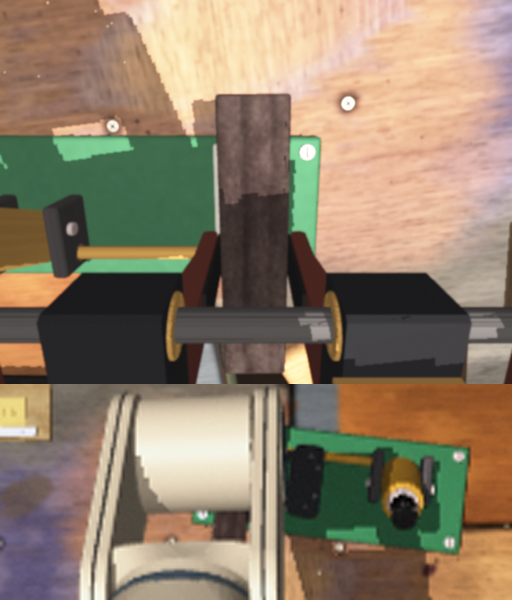

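The wrist view shows the bar held straight, its near end at (253,95) where about (256,99) was expected. The base corner at (321,136) agrees with the tester estimate to about 2 mm. Next I move over the rest and lower.

Request:
{"op": "step_arm", "data": {"targets": [[[0.1,-0.14,0,0,0,0,0],[0.1,-0.15,-0.2,0,0,0,0],[0,0,-0.3,0,0,0,0],[0,0,-0.3,0,0,0,0],[0,0,-0.1,0,0,0,0]]]}}

```text
t: 8.38
ee_pos: [555.6, 9.2, 253.5]
orientation: [-0.204, -3.132, 0.0]
ft_force: [0.1, 0.6, -0.1]
width: 33.4
grasp_force: 30.0
```

Request:
{"op": "step_arm", "data": {"targets": [[[0,0,-0.04,0,0,0,0],[0,0,-0.04,0,0,0,0],[0,0,-0.02,0,0,0,0],[0,0,-0.02,0,0,0,0],[0,0,0,0,0,0,0]]]}}

```text
t: 9.0
ee_pos: [556.3, 9.2, 249.5]
orientation: [0.204, 3.135, 0.0]
ft_force: [0.6, 0.1, -0.9]
width: 33.3
grasp_force: 30.0
```

Request:
{"op": "step_arm", "data": {"targets": [[[0,0,-0.02,0,0,0,0],[0,0,-0.02,0,0,0,0],[0,0,0,0,0,0,0],[0,0,0,0,0,0,0],[0,0,0,0,0,0,0]]]}}

```text
t: 9.62
ee_pos: [556.3, 9.2, 247.4]
orientation: [0.204, 3.135, 0.0]
ft_force: [-1.0, 0.2, 2.4]
width: 33.4
grasp_force: 30.0
```

```bash
python3 - <<'E'
from workcell import readout,get_image
from h import *
s=get_image("scene");g=get_image("wrist")
H=np.zeros((600,800,3),np.uint8);H[:384,:512]=g["pixels"];H[384:,:]=0
b=cv2.resize(s["pixels"][150:250,190:290],None,fx=2.88,fy=2.88,interpolation=2);H[:288,512:]=b
cv2.imwrite("pics/w3.png",H[:384,:,::-1])
print(readout.get_obs()["ft_force"],readout.get_obs()["ee_pos"])
E
```

```text
[-0.99691901 -0.32933645  1.69683763] [556.32265456   9.16548112 247.43644501]
```

View pics/w3.png

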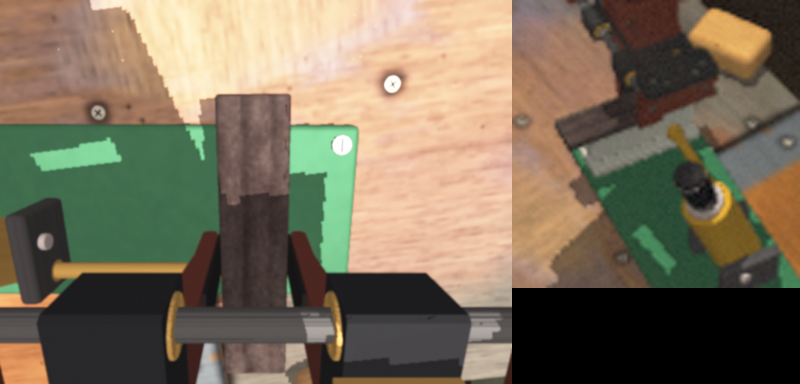

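The bar now touches the rest with about 2 N. The wrist view shows the base corner at (357,126) and the bar end at v≈95, u 217–290. In the scene crop the bar overhangs the rest's near end.

```bash
python3 - <<'E'
from workcell import readout,get_image
from h import *
from scipy.spatial.transform import Rotation as Ro
g=get_image("wrist");s=get_image("scene");pickle.dump((g,s),open("w3.pkl","wb"))
a=np.deg2rad(-7.4);Z=Ro.from_euler("z",a).as_matrix();T=np.array([542.3,-75.8,0])
print("corner meas",plane(g,np.array([(357,126),(20,126)]),12),"exp",T+Z@[-60,150,12])
w=plane(g,np.array([(217,95),(290,95),]),71);print("bar end",w,w.mean(0)+75*(Z@[1,0,0])[:2],"rest exp",T+Z@[0,85,62])
# scene: crop offset 190,150 /2.88
f=lambda u,v:[190+(u-512)/2.88-.3,150+v/2.88-.3]
print("scene bar near end corners", plane(s,np.array([f(557,126)]),71),plane(s,np.array([f(566,143)]),71), "rest near top corner(-y)",plane(s,np.array([f(583,153)]),62), "exp",T+Z@[-52,75,62],"base corner",)
E
```

```text
corner meas [[ 505.23004338   79.11431651]
 [ 478.30859561 -127.86384012]] exp [502.11906974  80.67841015  12.        ]
bar end [[477.94854749   2.02683579]
 [482.08416437  33.79796536]] [554.39169311   8.25273083] rest exp [553.24762571   8.4920488   62.        ]
scene bar near end corners [[479.95537313  26.33555024]] [[476.26891974   4.8369971 ]] rest near top corner(-y) [[486.09105379  -6.94010414]] exp [500.3927693   5.2727082  62.       ] base corner
```

Request:
{"op": "step_arm", "data": {"targets": [[[0,0,0,0,0,0,0.5],[0,0,0,0,0,0,0.55],[0,0,0,0,0,0,0.6],[0,0,0,0,0,0,0.7],[0,0,0,0,0,0,0.8]]]}}

```text
t: 10.45
ee_pos: [556.3, 9.2, 247.3]
orientation: [-0.204, -3.135, 0.0]
ft_force: [0.1, 0.0, 0.1]
width: 68.0
grasp_force: 0.0
```

Request:
{"op": "step_arm", "data": {"targets": [[[0,0,0.1,0,0,0,0.9],[0,0,0.3,0,0,0,1],[0,0,0.6,0,0,0,1],[0,0,0.8,0,0,0,1],[0,0,0.8,0,0,0,1]]]}}

```text
t: 11.08
ee_pos: [556.1, 9.2, 379.6]
orientation: [0.204, 3.134, 0.0]
ft_force: [0.9, 0.0, -0.5]
width: 87.9
grasp_force: 0.0
```

```bash
python3 - <<'E'
from workcell import readout,get_image
from h import *
g=get_image("wrist");s=get_image("scene");pickle.dump((g,s),open("w4.pkl","wb"))
H=np.zeros((384,800,3),np.uint8);H[:384,:512]=g["pixels"]
b=cv2.resize(s["pixels"][150:250,190:290],None,fx=2.88,fy=2.88,interpolation=2);H[:288,512:]=b
cv2.imwrite("pics/w4.png",H[:384,:,::-1])
E
```

```text
(no output)
```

View pics/w4.png

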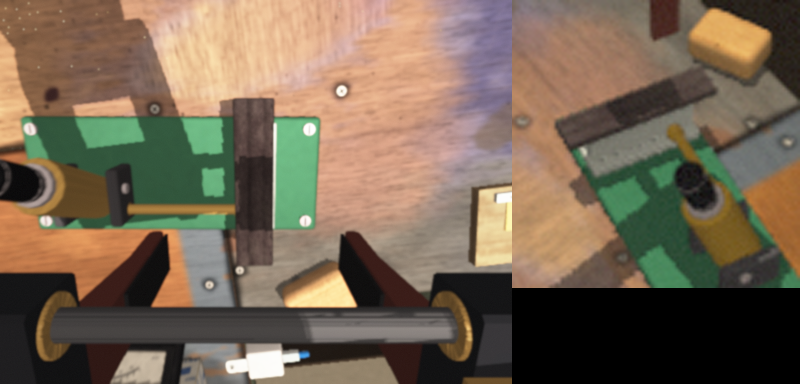

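The bar lies flat on the rest. In the wrist view it spans u 234–273 and v 98–265, and the base corners are at (22,117), (320,117) and (315,229). I'll use these for the bar's centring and to refine the knob.

```bash
python3 - <<'E'
from h import *
from scipy.spatial.transform import Rotation as Ro
g,s=pickle.load(open("w4.pkl","rb"))
p=g["pixels"].astype(int);m=(p[...,1]>p[...,0]+25)&(p[...,1]>p[...,2]+15);m[245:]=0
print(rect(g,m,12))
c=plane(g,np.array([(22.,117),(320,117),(315.5,229)]),12);print(c)
cen=(c[0]+c[2])/2;d=c[1]-c[0];a=np.arctan2(-d[0],d[1]);print(cen,np.degrees(a),np.linalg.norm(d))
w=plane(g,np.array([(234,98.),(273,98),(272,265),(237,265)]),71);print("bar",w.mean(0));
Z=Ro.from_euler("z",a).as_matrix();T=np.r_[cen,0]
print("bar in tester",Z.T@(np.r_[w.mean(0),0]-T))
for T in (T,np.array([542.3,-75.8,0])):
  ax=Z@[-np.sin(.34907),0,np.cos(.34907)];M=T+Z@[-15,-75,118];print("M",M,"ax",ax,"knob32",M+32*ax,"tcp at 32",M+(32+163)*ax, "pre(+70)",M+265*ax)
  print("wrist knobtop",proj(g,M+50*ax),"scene knob top",proj(s,M+50*ax))
E
```

```text
((544.629150390625, -75.03688049316406), (297.8815002441406, 118.4188232421875), 82.58749389648438)
[[ 467.03291918 -212.53068489]
 [ 505.19776035   80.82089752]
 [ 622.76007238   66.85798351]]
[544.89649578 -72.83635069] -7.4125080568613555 295.82377524994456
bar [553.43089694   8.57988982]
bar in tester [-2.04059934 81.83688762  0.        ]
M [ 520.3459443  -145.27439609  118.        ] ax [-0.33916576  0.04412523  0.9396912 ] knob32 [ 509.49264013 -143.86238861  148.07011845] tcp at 32 [ 454.20862204 -136.66997549  301.2397843 ] pre(+70) [ 430.46701917 -133.58120912  367.01816841]
wrist knobtop [[-15.46306233 175.4463078 ]] scene knob top [[250.41668015 209.1764325 ]]
M [ 517.74944852 -148.2380454   118.        ] ax [-0.33916576  0.04412523  0.9396912 ] knob32 [ 506.89614435 -146.82603792  148.07011845] tcp at 32 [ 451.61212626 -139.6336248   301.2397843 ] pre(+70) [ 427.87052339 -136.54485843  367.01816841]
wrist knobtop [[-21.90574103 171.73920647]] scene knob top [[250.2215963  210.54623508]]
```

Request:
{"op": "step_arm", "data": {"targets": [[[-0.5,-0.8,0.2,0,0,0,1],[-0.5,-0.8,0.1,0,0,0,1],[-0.5,-0.8,0,0,0,0,1],[-0.5,-0.8,0,0,0,0,1],[0,0,0,0,0,0,1]]]}}

```text
t: 11.8
ee_pos: [454.6, -152.6, 392.3]
orientation: [-0.21, -3.134, 0.0]
ft_force: [-0.8, 0.9, 0.0]
width: 87.7
grasp_force: 0.0
```

Request:
{"op": "step_arm", "data": {"targets": [[[-0.12,0.07,-0.04,-0.13,-0.99,0,1],[-0.12,0.07,-0.04,-0.13,-0.99,0,1],[-0.12,0.07,-0.04,-0.13,-0.99,0,1],[-0.12,0.07,-0.04,-0.13,-0.99,0,1],[-0.12,0.07,-0.04,-0.13,-0.99,0,1]]]}}

```text
t: 12.42
ee_pos: [426.4, -132.5, 382.3]
orientation: [0.181, 2.785, -0.032]
ft_force: [0.7, 0.2, -1.0]
width: 87.5
grasp_force: 0.0
```

Request:
{"op": "step_arm", "data": {"targets": [[[0,0,0,0,0,0,1],[0,0,0,0,0,0,1],[0,0,0,0,0,0,1],[0,0,0,0,0,0,1],[0,0,0,0,0,0,1]]]}}

```text
t: 13.05
ee_pos: [426.4, -133.4, 382.3]
orientation: [0.182, 2.788, -0.032]
ft_force: [0.6, 0.3, -0.4]
width: 88.0
grasp_force: 0.0
```

```bash
python3 - <<'E'
from workcell import readout,get_image
from h import *
from scipy.spatial.transform import Rotation as Ro
g=get_image("wrist");pickle.dump(g,open("w5.pkl","wb"))
cv2.imwrite("pics/w5.png",g["pixels"][...,::-1])
o=readout.get_obs();R=Ro.from_rotvec(o["orientation"]).as_matrix();print(o["ee_pos"].round(2),R.round(4).tolist())
Z=Ro.from_euler("z",np.deg2rad(-7.4)).as_matrix();T=np.array([543.7,-75,0]);ax=Z@[-np.sin(.34907),0,np.cos(.34907)];M=T+Z@[-15,-75,118]
e=Z@[0,1,0];f=np.cross(e,ax)
for h,r in((50,13),(6,16),(0,21.5)):
    print(h,"centre",proj(g,M+h*ax).round(1).tolist(),"+-y",proj(g,np.array([M+h*ax+r*e,M+h*ax-r*e])).round(1).tolist(),"+-f",proj(g,np.array([M+h*ax+r*f,M+h*ax-r*f])).round(1).tolist())
print("rotation needed deg",np.degrees(Ro.from_matrix(np.c_[-f*0+np.cross(e,-ax),e,-ax]@R.T).as_rotvec()))
k=M+32*ax; print("tool frame knob",R.T@(k-o["ee_pos"]))
print("tool y line",proj(g,np.array([o["ee_pos"]+R@[0,0,z] for z in(130,163,198)])).round(1).tolist())
E
```

```text
[ 426.36 -133.4   382.32] [[-0.932, 0.1298, 0.3384], [0.1219, 0.9915, -0.0445], [-0.3413, -0.0002, -0.9399]]
50 centre [[252.5, 217.0]] +-y [[272.5, 217.0], [232.5, 217.0]] +-f [[252.5, 235.7], [252.4, 197.7]]
6 centre [[252.7, 198.7]] +-y [[273.4, 198.7], [232.1, 198.7]] +-f [[252.8, 218.3], [252.7, 178.5]]
0 centre [[252.8, 196.7]] +-y [[279.9, 196.7], [225.6, 196.7]] +-f [[252.8, 222.3], [252.8, 169.9]]
rotation needed deg [ 0.00463273 -0.04286289  0.05594305]
tool frame knob [  2.04072827  -1.85135744 248.47630343]
tool y line [[256.3, 310.3], [255.8, 268.4], [255.5, 239.2]]
```

View pics/w5.png

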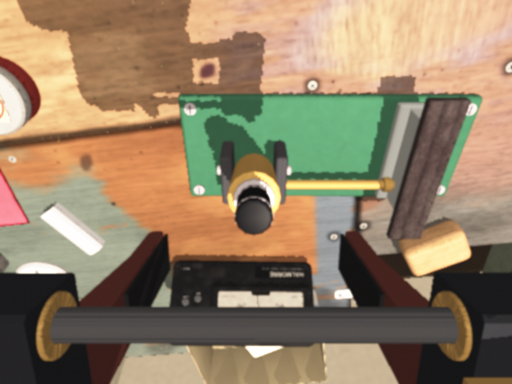

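The knob sits at about (254,213) against a predicted (252.5,217), and the bar is still parallel to the base's edge. I'll measure the knob more finely.

```bash
python3 - <<'E'
from h import *
from scipy.spatial.transform import Rotation as Ro
g=pickle.load(open("w5.pkl","rb"));p=g["pixels"].astype(int)
m=blob((p.sum(2)<150)&(np.indices(p.shape[:2])[0]<250)&(np.indices(p.shape[:2])[0]>190),(254,215));ys,xs=np.nonzero(m)
print(m.sum(),xs.min(),xs.max(),ys.min(),ys.max());
for y in range(195,238,4): q=xs[ys==y];print(y,q.min() if len(q) else 0,q.max() if len(q) else 0,end="; ")
y=p[...,0]-p[...,2]
print();
for v in(170,178,186): q=np.nonzero((y[v,215:295]>60))[0]+215;print(v,q.min(),q.max())
E
```

```text
223 236 267 199 231
195 0 0; 199 249 258; 203 241 265; 207 238 244; 211 237 241; 215 237 241; 219 236 241; 223 238 242; 227 240 244; 231 245 249; 235 0 0; 
170 234 273
178 232 275
186 229 294
```

Request:
{"op": "step_arm", "data": {"targets": [[[-0.05,-0.01,-0.02,0,0,0,1],[0.15,-0.02,-0.4,0,0,0,1],[0.18,-0.02,-0.5,0,0,0,1],[0.18,-0.02,-0.5,0,0,0,1],[0.07,-0.01,-0.2,0,0,0,0.7]]]}}

```text
t: 13.72
ee_pos: [452.7, -137.3, 300.1]
orientation: [0.182, 2.79, -0.031]
ft_force: [0.0, -0.2, 0.1]
width: 81.2
grasp_force: 0.0
```

Request:
{"op": "step_arm", "data": {"targets": [[[0,0,0,0,0,0,0.5],[0,0,0,0,0,0,0.42],[0,0,0,0,0,0,0.38],[0,0,0,0,0,0,0.36],[0,0,0,0,0,0,0.36]]]}}

```text
t: 14.35
ee_pos: [452.8, -137.3, 301.7]
orientation: [0.181, 2.787, -0.032]
ft_force: [0.9, 0.4, -0.8]
width: 32.9
grasp_force: 0.0
```

```bash
python3 - <<'E'
from workcell import readout,get_image
from h import *
g=get_image("wrist");s=get_image("scene");pickle.dump((g,s),open("w6.pkl","wb"))
H=np.zeros((384,800,3),np.uint8);H[:384,:512]=g["pixels"]
b=cv2.resize(s["pixels"][150:250,190:290],None,fx=2.88,fy=2.88,interpolation=2);H[:288,512:]=b
cv2.imwrite("pics/w6.png",H[...,::-1]);o=readout.get_obs();print(o["ee_pos"],o["ft_force"],o["width"])
E
```

```text
[ 452.77512331 -137.32543904  301.49499434] [ 0.82705021 -0.93966344 -0.86535537] 31.533162875019517
```

View pics/w6.png

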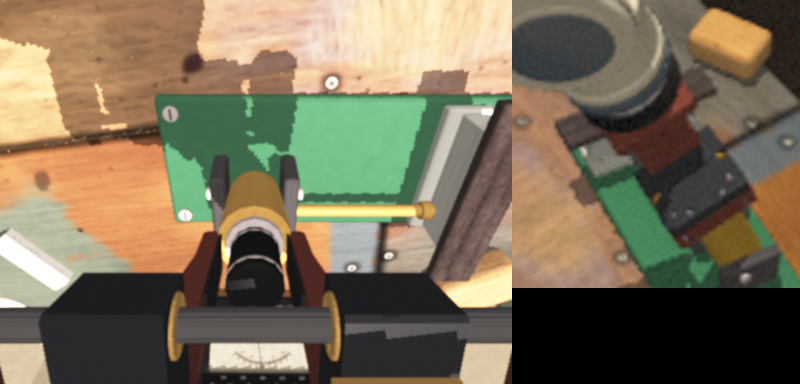

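The knob lies midway between the fingers at u≈256, and the flange is still seated on the mouth. Now I close.

Request:
{"op": "step_arm", "data": {"targets": [[[0,0,0,0,0,0,0.3],[0,0,0,0,0,0,0.28],[0,0,0,0,0,0,0.2],[0,0,0,0,0,0,0],[0,0,0,0,0,0,0]]]}}

```text
t: 15.08
ee_pos: [452.8, -137.3, 301.3]
orientation: [0.182, 2.788, -0.032]
ft_force: [-1.3, 1.8, 1.4]
width: 25.6
grasp_force: 30.0
```

Request:
{"op": "step_arm", "data": {"targets": [[[0,0,0,0,0,0,0],[0,0,0,0,0,0,0],[0,0,0,0,0,0,0],[0,0,0,0,0,0,0],[0,0,0,0,0,0,0]]]}}

```text
t: 15.7
ee_pos: [452.7, -137.3, 301.3]
orientation: [0.181, 2.788, -0.032]
ft_force: [-1.4, 2.3, 1.2]
width: 25.8
grasp_force: 30.0
```

Request:
{"op": "step_arm", "data": {"targets": [[[-0.0136,0.004,0.0376,0,0,0,0],[-0.0136,0.0018,0.0376,0,0,0,0],[-0.0136,0.0018,0.0376,0,0,0,0],[-0.0136,0.0018,0.0376,0,0,0,0],[0,0,0,0,0,0,0]]]}}

```text
t: 16.32
ee_pos: [450.0, -136.9, 309.0]
orientation: [0.181, 2.788, -0.032]
ft_force: [-0.0, -0.2, -2.7]
width: 25.6
grasp_force: 30.0
```

Request:
{"op": "step_arm", "data": {"targets": [[[-0.02,0.0026,0.0564,0,0,0,0],[-0.02,0.0026,0.0564,0,0,0,0],[-0.02,0.0026,0.0564,0,0,0,0],[-0.02,0.0026,0.0564,0,0,0,0],[-0.02,0.0026,0.0564,0,0,0,0]]]}}

```text
t: 16.95
ee_pos: [445.0, -136.2, 323.2]
orientation: [0.182, 2.788, -0.032]
ft_force: [-0.0, 0.2, -1.8]
width: 25.7
grasp_force: 30.0
```

Request:
{"op": "step_arm", "data": {"targets": [[[-0.02,0.0026,0.0564,0,0,0,0],[-0.02,0.0026,0.0564,0,0,0,0],[-0.02,0.0026,0.0564,0,0,0,0],[-0.02,0.0026,0.0564,0,0,0,0],[0,0,0,0,0,0,0]]]}}

```text
t: 17.58
ee_pos: [441.0, -135.7, 334.5]
orientation: [0.181, 2.788, -0.032]
ft_force: [-0.5, 0.4, -2.0]
width: 25.5
grasp_force: 30.0
```

Request:
{"op": "step_arm", "data": {"targets": [[[-0.02,0.0026,0.0564,0,0,0,0],[-0.02,0.0026,0.0564,0,0,0,0],[0,0,0,0,0,0,0],[0,0,0,0,0,0,0],[0,0,0,0,0,0,0]]]}}

```text
t: 18.2
ee_pos: [439.1, -135.4, 339.8]
orientation: [0.181, 2.788, -0.032]
ft_force: [0.5, 0.4, -2.2]
width: 25.5
grasp_force: 30.0
```

```bash
python3 - <<'E'
from workcell import readout,get_image
from h import *
g=get_image("wrist");s=get_image("scene")
H=np.zeros((400,800,3),np.uint8);H[:384,:512]=g["pixels"]
b=cv2.resize(s["pixels"][150:250,190:290],None,fx=2.88,fy=2.88,interpolation=2);H[:288,512:]=b
cv2.imwrite("pics/w7.png",H[...,::-1]);o=readout.get_obs();print(o["ee_pos"],o["ft_force"],o["width"],o["grasp_force"])
E
```

```text
[ 439.07666777 -135.4392481   339.81857929] [-0.49359056  0.48011194 -2.89509775] 25.167365036561307 29.999475181102753
```

View pics/w7.png

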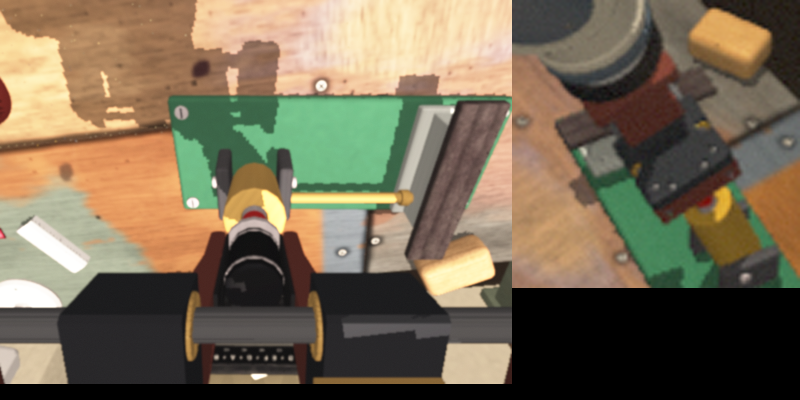

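The red band shows at (255,216) with steel visible below it and no blue. The TCP has risen about 41 mm along the axis, the side forces are near zero, and the bar still lies on the rest, so I hand in.

```bash
python3 -c "
from workcell import ctrl
print(ctrl.close_job())"
```

```text
the job is handed in; nothing more can be done
None
```

I handed the job in with the bar flat and let go on the rest (about 4 mm off centre by camera) and the piston held by the knob about 41 mm out, red band showing and no blue; no verdict came back.

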